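# Pack the foam-lined sampling tray

### The arm

A 6-joint arm with a two-finger parallel gripper is mounted at the origin on a cart in front of the work surface, level with it; the furniture and walls round the work are solid. World frame = base frame: x ahead of the robot, y to its left, z up, the work surface at z = 0. Lengths are in mm, angles in rad, forces in N, time in s.
With the tool pointing down it reaches from about 300 to 775 mm from the base axis. Payload 14.6 kg.
Tool frame: the origin (TCP) lies at the very end of the fingers, on their centre line; the grasp point (between the pads) lies 19 mm behind it; z points along the fingers, y is the line along which they close (so a half turn about z gives the same grasp; the last joint's range is limited). The gripper opens to 94 mm and grips with 3 to 60 N. Pads are 16 mm wide; open, the fingers measure 119 mm over their backs; the gripper's body (75 mm by 177 mm) begins 78 mm behind the grasp point.
Start: joints at [-1.345, 0.3, 1.521, -0, 1.321, -0.067], TCP at [158.742, -526.584, 205.446] pointing down, gripper open.
Joint ranges: [-3.03, 3.03], [-0.79, 2.21], [0.23, 2.52], [-1.04, 4.18], [0, 3.07], [-2.55, 2.55]. Speed limits (rad/s): [2.22, 2.22, 2.57, 3.14, 3.14, 3.14].

### API

Orientations are given as [roll, pitch, yaw] about the fixed x, y, z axes, in that order (R = Rz(yaw) Ry(pitch) Rx(roll)).
In Python, from cell import manip gives the robot as it stands. The module is installed in compiled form; this text tells all that it offers.
- The arm moves only by the shell command python3 -m inch 'ROWS' [FORCE]. ROWS is JSON, a list of rows, each an object of numbers: "gripper": the opening, from 0 (shut) to 1 (fully open); "dx", "dy", "dz": the shift along the world's x, y, z in m; "wx", "wy", "wz": the turn, a rotation vector about the world's x, y, z in degrees. A call has exactly 5 rows; each row is the pose to reach, as a shift and turn from the pose commanded when the call began; what a row does not reach only later rows make up. A row lasts 1/12 s, in which the tool goes at most 41.7 mm and 7.16 degrees, less where a joint would pass 70% of its speed; a pose out of reach is approached as far as the arm can. A call with a gripper value outside its range is refused whole. The fingers move at their own pace and stop on an object; FORCE is the grip in N (left out, the last holds). Time passes only in rows, so rows that repeat a pose let the fingers close, or fill a call up. It gives the time, the measured TCP pose, the force, the opening and the grip force at its end, in the units of the state.
- manip.read_state(): the state, without advancing time (a new reading comes with each control period).
- manip.camera(name): name is "scene" or "top"; returns the picture (384x512x3 uint8, blue, green, red); there is no depth.
- manip.camera_info(name): a dict with "camera_matrix" (3x3 intrinsics, pixels), "D" ([k1, k2, p1, p2, k3] as OpenCV has them; the pictures are not rectified), "R" (3x3) and "t" (3): a world point X has camera coordinates R X + t. Camera axes: x right, y down, z forward; pixel columns grow to the right and rows downward; lengths in mm; the calibration is good to about 2 mm. A picture is of the moment at which its call begins. camera_info takes no time and is no camera call.
- manip.sign_off(): hands the job in; it is judged then, once.
The state is a dict: "clock": time; "joints": joint angles; "qd": joint speeds; "effort": joint torques, N m; "eef_pos": TCP position; "eef_rot": TCP orientation; "wrist_force": force on the tool from outside, world axes, zero at the start; "moment": the same for the moment, N m; "finger_gap": finger opening in mm; "finger_force": force on a finger pad.
Only numpy, scipy, OpenCV 4.12 (cv2) and the standard library are available. Lean on these libraries where they do the work, as an engineer would, in place of code of your own. Each camera call takes 0.05 s, during which the arm holds its last target. There are 200 camera calls.

### The job

Pack the foam-lined carrying tray for the sampling round: the blue-capped vial into the pocket edged in blue, the red-capped vial into the one edged in red, the brown jar into the one edged in yellow and the 100 g weight into the one edged in white, each upright and all the way down on the pocket's floor. Set them in rather than dropping them, and leave the white-capped vial and the white jar standing where they are.

Things in the scene. Friction and masses are not known exactly. Their poses are not given: they have to be found in the camera images.
- blue_vial: To be packed. White plastic sample vial with a blue screw cap, standing upright on the worktop; round, 27 mm in diameter over its whole height of 55 mm (the cap is the top 11 mm), about 15 g. Origin: centre of its underside; z up along its axis, yaw of no importance.
- red_vial: To be packed. White plastic sample vial with a red screw cap, standing upright on the worktop; round, 27 mm in diameter over its whole height of 55 mm (the cap is the top 11 mm), about 15 g. Origin: centre of its underside; z up along its axis, yaw of no importance.
- brown_jar: To be packed. Brown screw-cap jar with a white cap, standing upright on the worktop; round, body 43 mm in diameter up to about 58 mm, then a shoulder and a 23 mm cap to 72 mm; 80 g. Origin: centre of its underside; z up along its axis, yaw of no importance.
- weight: To be packed. Pale metal calibration weight (100 g), standing upright: round body 22 mm in diameter up to 28 mm, with a 14 mm knob on top up to 38 mm. Origin: centre of its underside; z up along its axis, yaw of no importance.
- plain_vial: To be left alone. White plastic sample vial with a white screw cap, standing upright on the worktop; round, 27 mm in diameter over its whole height of 55 mm (the cap is the top 11 mm), about 15 g. Origin: centre of its underside; z up along its axis, yaw of no importance.
- white_jar: To be left alone. White screw-cap jar with a white cap, standing upright on the worktop; round, body 43 mm in diameter up to about 58 mm, then a shoulder and a 23 mm cap to 72 mm; 60 g. Origin: centre of its underside; z up along its axis, yaw of no importance.
- pocket_blue: Charcoal foam block, 80x80x25 mm, blue line round its top edge; one of four fixed 2 by 2 (80 mm pitch, any order, sides parallel) in a low metal tray, 172 mm square, rim 31 mm over the worktop. Round pocket in its middle: 43 mm wide, 20 mm deep, so its thing stands in it with 8 mm to spare all round. Origin: centre of its underside, on the pocket's axis; pocket floor 5 mm, foam top 25 mm above it. x, y along its sides, z up.
- pocket_red: Charcoal foam block, 80x80x25 mm, red line round its top edge; one of four fixed 2 by 2 (80 mm pitch, any order, sides parallel) in a low metal tray, 172 mm square, rim 31 mm over the worktop. Round pocket in its middle: 43 mm wide, 20 mm deep, so its thing stands in it with 8 mm to spare all round. Origin: centre of its underside, on the pocket's axis; pocket floor 5 mm, foam top 25 mm above it. x, y along its sides, z up.
- pocket_yellow: Charcoal foam block, 80x80x25 mm, yellow line round its top edge; one of four fixed 2 by 2 (80 mm pitch, any order, sides parallel) in a low metal tray, 172 mm square, rim 31 mm over the worktop. Round pocket in its middle: 59 mm wide, 20 mm deep, so its thing stands in it with 8 mm to spare all round. Origin: centre of its underside, on the pocket's axis; pocket floor 5 mm, foam top 25 mm above it. x, y along its sides, z up.
- pocket_white: Charcoal foam block, 80x80x25 mm, white line round its top edge; one of four fixed 2 by 2 (80 mm pitch, any order, sides parallel) in a low metal tray, 172 mm square, rim 31 mm over the worktop. Round pocket in its middle: 38 mm wide, 12 mm deep, so its thing stands in it with 8 mm to spare all round. Origin: centre of its underside, on the pocket's axis; pocket floor 13 mm, foam top 25 mm above it. x, y along its sides, z up.
Not all that is in view belongs to the job. What is shaped like the red_vial but green, purple or turquoise is not meant.

How it is judged (in metres and radians):
At the end, for the whole second after the job is handed in: Each of the four things stands in its own pocket: within 11 mm of the pocket's axis, its underside within 4 mm of the pocket's floor, tilted less than 0.15 rad, released and at rest. The white-capped vial and the white jar stand upright within 30 mm of where they started (horizontal distance between blue_vial and pocket_blue below 0.011 m and z of blue_vial in the frame of pocket_blue below 0.009 m and angle between each of blue_vial, red_vial, brown_jar, weight, plain_vial, white_jar's own z axis and vertical below 0.15 rad and linear speed of each of blue_vial, red_vial, brown_jar, weight, plain_vial, white_jar below 0.02 m/s and horizontal distance between red_vial and pocket_red below 0.011 m and z of red_vial in the frame of pocket_red below 0.009 m and horizontal distance between brown_jar and pocket_yellow below 0.011 m and z of brown_jar in the frame of pocket_yellow below 0.009 m and horizontal distance between weight and pocket_white below 0.011 m and z of weight in the frame of pocket_white below 0.017 m and distance of each of plain_vial, white_jar from where it was at the start of the episode below 0.03 m); the robot touches nothing.
It fails at once if the plain vial moved more than 40 mm or knocked over (distance of plain_vial from where it was at the start of the episode above 0.04 m or angle between plain_vial's own z axis and vertical above 0.6 rad).
It fails at once if the white jar moved more than 40 mm or knocked over (distance of white_jar from where it was at the start of the episode above 0.04 m or angle between white_jar's own z axis and vertical above 0.6 rad).
It fails at once if a thing to be packed was dropped or thrown (faster than 0.8 m/s with no finger on it) ((linear speed of blue_vial above 0.8 m/s and contact force between the fingers and blue_vial below 0.01 N) or (linear speed of red_vial above 0.8 m/s and contact force between the fingers and red_vial below 0.01 N) or (linear speed of brown_jar above 0.8 m/s and contact force between the fingers and brown_jar below 0.01 N) or (linear speed of weight above 0.8 m/s and contact force between the fingers and weight below 0.01 N)).
It also fails if it takes over 115 s, if anything falls off the work surface, if the arm or the gripper's body presses on something with over 40 N, if the wrist force passes 120 N, or if a joint passes its speed limit or range.

## Working session

There is one attempt and no reset: what is moved stays moved. The work goes in short steps, Python scripts to look and compute and a shell command to move; the robot and the scene stay as the last step left them, time stands still between calls to the robot, and variables do not carry over. Pictures are saved under pics/ and viewed, at most 14 in all, crops included, and the job is handed in when it is done.

```bash
mkdir -p pics
python3 - <<'E'
from cell import manip
import cv2
for n in("top","scene"):
    cv2.imwrite(f"pics/{n}0.png",manip.camera(n))
    i=manip.camera_info(n);print(n,i)
print(manip.read_state())
E
```

```text
top {'camera_matrix': array([[412.36670581,   0.        , 255.78993081],
       [  0.        , 412.36670581, 193.13473496],
       [  0.        ,   0.        ,   1.        ]]), 'D': array([-0.07896674,  0.        ,  0.        ,  0.        ,  0.        ]), 'R': array([[ 0.01512792, -0.99979516, -0.01344576],
       [-0.98535066, -0.01262213, -0.17007283],
       [ 0.16986827,  0.01582164, -0.98533976]]), 't': array([-1.02680147e+00,  4.91493216e+02,  1.08775549e+03])}
scene {'camera_matrix': array([[448.29672584,   0.        , 256.42670071],
       [  0.        , 448.29672584, 193.03114126],
       [  0.        ,   0.        ,   1.        ]]), 'D': array([-0.14269385,  0.        ,  0.        ,  0.        ,  0.        ]), 'R': array([[-0.74787233, -0.66364239,  0.01630193],
       [-0.34365376,  0.36602662, -0.8648275 ],
       [ 0.56796925, -0.65238278, -0.50180439]]), 't': array([ 350.34358665,  198.15824295, 1096.8836519 ])}
{'clock': 0.1, 'joints': array([-1.34458068e+00,  3.00417747e-01,  1.52148685e+00,  1.04921698e-05,
        1.32069152e+00, -6.65934749e-02]), 'qd': array([-0.00038597, -0.00088572, -0.00169077,  0.00013899,  0.00124487,
       -0.00058453]), 'effort': array([ 9.91699417e-04, -5.32642615e+01, -3.53283834e+01,  7.09692668e-02,
        2.34675634e-02, -5.52034885e-05]), 'eef_pos': array([ 158.70737076, -526.3741969 ,  204.95545646]), 'eef_rot': array([-3.14059209e+00, -7.69151528e-05,  2.92806478e-01]), 'wrist_force': array([0.42157498, 0.97984493, 0.04548238]), 'moment': array([-0.00318207, -0.04016359, -0.00319697]), 'finger_force': 0.0, 'finger_gap': 93.7828601649669}
```

View pics/top0.png

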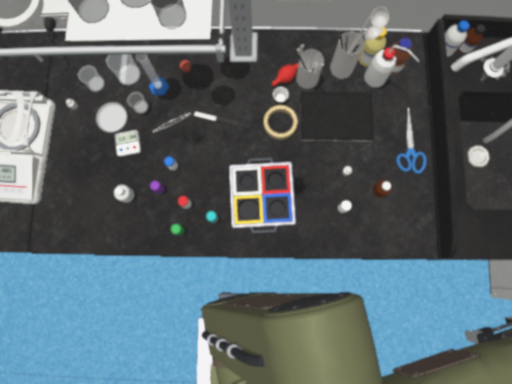

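View pics/scene0.png

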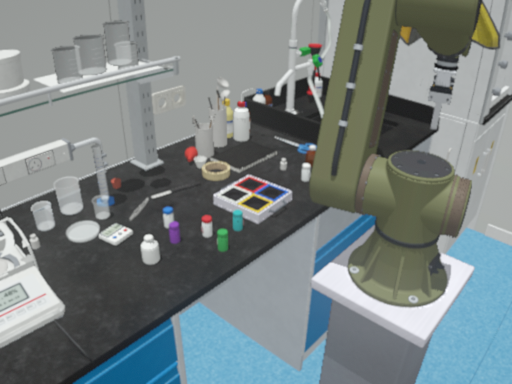

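The top view shows the blue vial at (171,161), red (184,202), the white jar at (123,193), the tray around (263,194) and the brown jar at (382,187). There are two white things at (347,170) and (345,206), which I'll zoom in on.

```bash
cat > h.py <<'E'
from cell import manip
import cv2, numpy as np
I={n:manip.camera_info(n) for n in("top","scene")}
def ray(n,p):
    i=I[n];u=cv2.undistortPoints(np.array([[p]],float),i["camera_matrix"],i["D"])[0,0]
    return -i["R"].T@i["t"], i["R"].T@np.array([u[0],u[1],1])
def plane(n,p,z):
    o,d=ray(n,p);return (o+d*(z-o[2])/d[2])[:2]
def proj(n,X):
    i=I[n];return cv2.projectPoints(np.array([X],float),cv2.Rodrigues(i["R"])[0],i["t"],i["camera_matrix"],i["D"])[0][0,0]
def blobs(n,im,f,roi):
    x0,y0,x1,y1=roi;hsv=cv2.cvtColor(im,cv2.COLOR_BGR2HSV)[y0:y1,x0:x1].astype(int)
    m=f(hsv[...,0],hsv[...,1],hsv[...,2]).astype(np.uint8)
    k,_,s,c=cv2.connectedComponentsWithStats(m)
    return [(int(s[j,4]),*(s[j,:4]+[x0,y0,0,0]),*np.round(c[j]+[x0,y0],1)) for j in range(1,k) if s[j,4]>5]
E
python3 - <<'E'
from h import *
t=cv2.imread("pics/top0.png");s=cv2.imread("pics/scene0.png")
r=lambda a,f:cv2.resize(a,None,fx=f,fy=f,interpolation=cv2.INTER_CUBIC)
a=r(t[150:240,100:230],4);b=r(t[150:240,330:400],4)
cv2.imwrite("pics/a.png",np.hstack([a,b])); c=r(t[155:235,220:305],6);cv2.imwrite("pics/tray.png",c)
cv2.imwrite("pics/b.png",r(s[130:265,135:325],4))
red=lambda h,s,v:((h<8)|(h>172))&(s>120)&(v>80)
blu=lambda h,s,v:(h>98)&(h<122)&(s>110)&(v>70)
yel=lambda h,s,v:(h>20)&(h<35)&(s>110)&(v>90)
wh=lambda h,s,v:(s<40)&(v>150)
for n,im,R in(("top",t,(105,145,400,240)),("scene",s,(130,140,330,265))):
    for k,f in dict(red=red,blu=blu,yel=yel,wh=wh).items():
        for q in blobs(n,im,f,R):print(n,k,*q)
E
```

```text
top red 290 262 166 28 28 275.4 179.2
top red 99 177 195 11 11 182.1 200.1
top blu 44 396 154 4 14 397.8 160.1
top blu 90 163 156 11 10 168.3 160.5
top blu 303 263 194 29 28 277.1 207.4
top yel 338 234 195 29 29 248.0 208.7
top wh 211 116 145 24 11 126.9 149.4
top wh 1016 229 162 67 66 255.6 190.7
top wh 60 343 166 9 9 347.1 169.8
top wh 65 382 181 9 9 386.0 185.3
top wh 195 114 185 16 16 121.4 192.2
top wh 7 262 195 1 7 262.0 198.0
top wh 109 339 200 13 11 345.1 205.6
top wh 7 263 213 1 7 263.0 216.0
scene red 131 185 147 12 15 190.3 153.1
scene red 97 236 178 30 15 251.0 184.6
scene red 66 201 215 11 8 206.2 218.2
scene blu 97 297 143 16 11 303.3 147.6
scene blu 117 256 185 31 16 271.3 192.4
scene blu 70 162 206 11 8 167.5 209.4
scene blu 259 315 241 15 24 322.9 254.8
scene yel 148 239 193 33 19 255.3 202.6
scene wh 239 130 140 33 30 140.8 158.9
scene wh 124 156 140 25 9 164.6 142.8
scene wh 321 194 140 17 28 202.3 151.9
scene wh 67 213 140 12 7 218.7 142.4
scene wh 8 237 140 8 1 240.5 140.0
scene wh 38 282 140 17 6 290.9 142.4
scene wh 30 309 145 7 5 312.1 147.0
scene wh 15 211 158 7 4 213.5 160.0
scene wh 51 280 158 7 11 282.9 163.1
scene wh 135 302 163 9 18 305.5 171.2
scene wh 22 230 166 10 6 234.3 168.8
scene wh 981 213 175 79 48 247.9 201.7
scene wh 55 152 191 19 7 160.8 193.9
scene wh 7 139 206 3 4 139.9 207.7
scene wh 12 131 213 5 6 132.9 215.2
scene wh 97 163 214 10 14 167.3 219.3
scene wh 1516 252 216 69 49 295.1 248.2
scene wh 129 202 222 10 15 206.6 229.0
scene wh 10 130 229 2 6 130.4 231.5
scene wh 420 141 234 18 30 149.4 249.5
```

View pics/a.png

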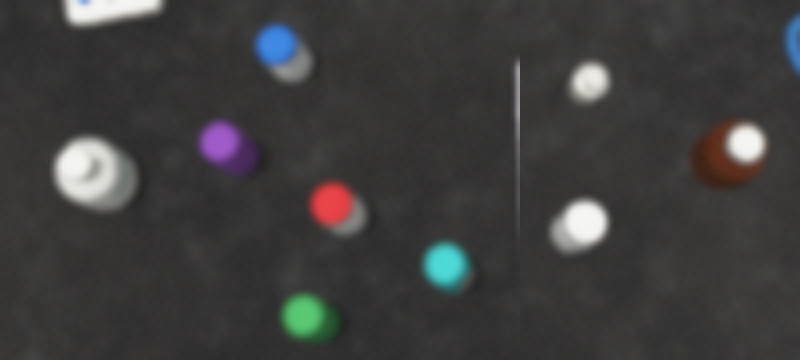

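View pics/b.png

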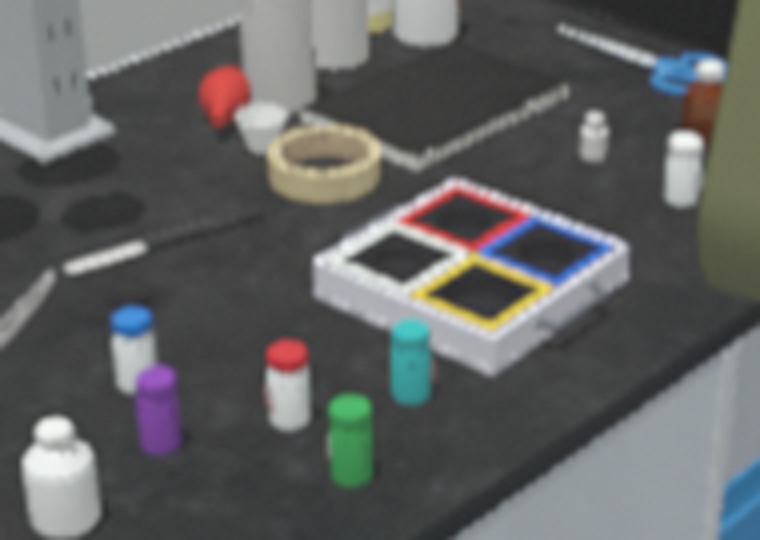

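View pics/tray.png

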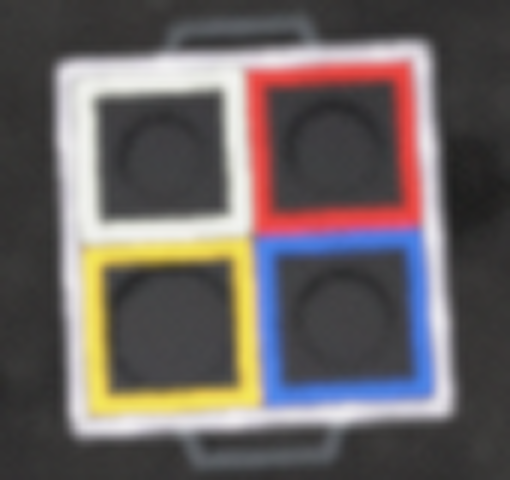

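Confirmed: the weight (small, with a knob) is at top (347,170) and the plain vial at (345,206). The tray quadrants are white top-left, red top-right, yellow bottom-left and blue bottom-right.

Run:
```python
from h import *
t=cv2.imread("pics/top0.png");s=cv2.imread("pics/scene0.png")
H=lambda im:cv2.cvtColor(im,cv2.COLOR_BGR2HSV).astype(int)
def sq(im,n,f,roi):
    x0,y0,x1,y1=roi;h=H(im)[y0:y1,x0:x1];m=f(*[h[...,i] for i in range(3)]).astype(np.uint8)
    c=max(cv2.findContours(m,cv2.RETR_EXTERNAL,cv2.CHAIN_APPROX_NONE)[0],key=cv2.contourArea)
    return np.array(cv2.minAreaRect(c)[0])+[x0,y0]
red=lambda h,s,v:((h<8)|(h>172))&(s>120)&(v>80)
blu=lambda h,s,v:(h>98)&(h<122)&(s>110)&(v>70)
yel=lambda h,s,v:(h>20)&(h<35)&(s>110)&(v>90)
P={}
for k,f in(("red",red),("blu",blu),("yel",yel)):
    p=sq(t,"top",f,(228,160,300,230));P[k]=plane("top",p,25)
    q=sq(s,"scene",f,(228,170,300,220));print(k,p,P[k].round(1),"scene",plane("scene",q,25).round(1))
print("white",(P["red"]+P["yel"]-P["blu"]).round(1),P["red"]-P["blu"],P["blu"]-P["yel"])
def tri(a,b):
    oa,da=ray("top",a);ob,db=ray("scene",b);da/=np.linalg.norm(da);db/=np.linalg.norm(db)
    k=np.linalg.lstsq(np.c_[da,-db],ob-oa,rcond=None)[0];return ((oa+da*k[0]+ob+db*k[1])/2).round(1),np.linalg.norm(oa+da*k[0]-ob-db*k[1]).round(1)
hs=H(s)
for k,p,z,q in(("blue_vial",(168.3,160.5),53,(167.5,209.4)),("red_vial",(182.1,200.1),53,(206.2,218.2)),("weight",(347.1,169.8),22,(282.9,163.1)),("browncap",(386,185.3),71,None),("plain",(346.2,205.0),54,(305.5,166)),("whitejarcap",(119.5,191),70,(149,237)),("purple",(155,185),53,None),("turq",(211.5,216),53,None),("green",(175.5,228.5),53,None)):
    print(k,plane("top",p,z).round(1),tri(p,q) if q else "")
cir=lambda roi,f:blobs("top",t,f,roi)
print(cir((140,170,170,200),lambda h,s,v:(h>125)&(h<150)&(s>90)&(v>100)),cir((195,200,225,230),lambda h,s,v:(h>80)&(h<95)&(s>100)&(v>150)),cir((165,215,195,240),lambda h,s,v:(h>55)&(h<80)&(s>100)&(v>130)))
print(cir((365,170,400,205),lambda h,s,v:(s>90)&(h<20)&(v>45)|(s<40)&(v>150)))
```

```text
red [275.16373062 178.95574951] [535.3 -47.5] scene [539.8 -50.8]
blu [277.02153778 207.38769531] [455.2 -53.2] scene [459.8 -56.9]
yel [247.91230583 208.92153931] [449.8  27.2] scene [455.5  21.3]
white [530.   32.9] [80.16981539  5.70739984] [  5.34035146 -80.40882458]
blue_vial [578.2 249.4] (array([578.2, 249.5,  52.5]), np.float64(0.3))
red_vial [467.8 205.7] (array([467.8, 205.8,  52.2]), np.float64(0.4))
weight [ 565.  -250.3] (array([ 566.1, -250.5,   19.6]), np.float64(1.2))
browncap [ 512.3 -344.3] 
plain [ 460.  -238.9] (array([ 461.8, -239.5,   48.4]), np.float64(2.2))
whitejarcap [487.8 374.8] (array([488.9, 376.2,  68.3]), np.float64(2.2))
purple [508.7 282.7] 
turq [425.5 124.1] 
green [390.3 220.2] 
[(97, np.int64(150), np.int64(180), np.int64(11), np.int64(11), np.float64(154.8), np.float64(185.2))] [(71, np.int64(207), np.int64(211), np.int64(9), np.int64(10), np.float64(210.8), np.float64(215.7))] [(78, np.int64(171), np.int64(224), np.int64(10), np.int64(10), np.float64(175.4), np.float64(228.5))]
[(221, np.int64(373), np.int64(180), np.int64(18), np.int64(17), np.float64(381.4), np.float64(188.4))]
```

```bash
python3 -m inch '[{"dx":0.02,"dy":0.014,"dz":0,"gripper":0.6},{"dx":0.05,"dy":0.034,"dz":0,"gripper":0.6},{"dx":0.085,"dy":0.058,"dz":0,"gripper":0.6},{"dx":0.12,"dy":0.081,"dz":0,"gripper":0.6},{"dx":0.15,"dy":0.102,"dz":0,"gripper":0.6}]' 15
python3 -m inch '[{"dx":0.03,"dy":0.02,"gripper":0.6},{"dx":0.06,"dy":0.04,"gripper":0.6},{"dx":0.09,"dy":0.06,"gripper":0.6},{"dx":0.12,"dy":0.08,"gripper":0.6},{"dx":0.14,"dy":0.095,"gripper":0.6}]'
python3 -m inch '[{"dx":0.03,"dy":0.02,"dz":-0.02,"gripper":0.6},{"dx":0.06,"dy":0.04,"dz":-0.05,"gripper":0.6},{"dx":0.09,"dy":0.06,"dz":-0.08,"gripper":0.6},{"dx":0.11,"dy":0.075,"dz":-0.1,"gripper":0.6},{"dx":0.117,"dy":0.079,"dz":-0.11,"gripper":0.6}]'
python3 - <<'E'
from h import *
s=manip.read_state();print(s["eef_pos"],s["eef_rot"],s["finger_gap"],s["wrist_force"])
r=lambda a,f:cv2.resize(a,None,fx=f,fy=f,interpolation=cv2.INTER_CUBIC)
a=manip.camera("top");b=manip.camera("scene")
cv2.imwrite("pics/t1.png",np.hstack([r(a[120:220,300:400],4),r(b[80:180,250:350],4)]))
E
```

```text
[ 158.70737076 -526.3741969   204.95545646] [-3.14059209e+00 -7.69151528e-05  2.92806478e-01] 93.7828601649669 [0.42157498 0.97984493 0.04548238]validation failed for argument at $[0]...
validation failed for argument at $[0]...
validation failed for argument at $[0]...
```

View pics/t1.png

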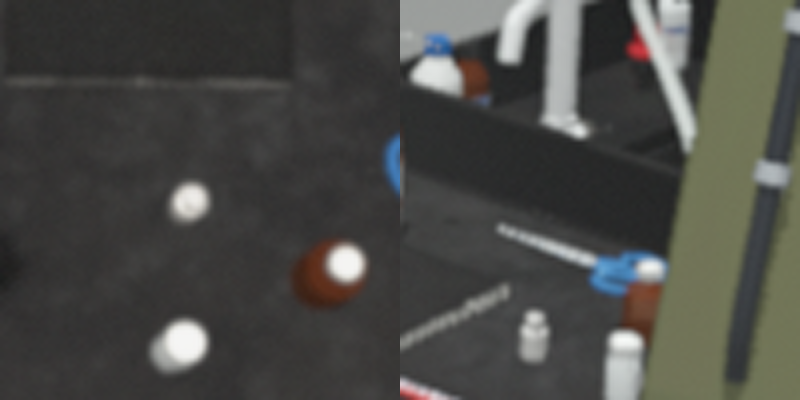

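The calls were refused and the arm hasn't moved. Each row probably needs all seven fields.

```bash
python3 -m inch '[{"gripper":0.6,"dx":0.02,"dy":0.014,"dz":0,"wx":0,"wy":0,"wz":0},{"gripper":0.6,"dx":0.05,"dy":0.034,"dz":0,"wx":0,"wy":0,"wz":0},{"gripper":0.6,"dx":0.085,"dy":0.058,"dz":0,"wx":0,"wy":0,"wz":0},{"gripper":0.6,"dx":0.12,"dy":0.081,"dz":0,"wx":0,"wy":0,"wz":0},{"gripper":0.6,"dx":0.15,"dy":0.102,"dz":0,"wx":0,"wy":0,"wz":0}]' 15
```

```text
clock: 0.62
eef_pos: [310.2, -423.1, 205.4]
eef_rot: [-3.142, -0.0, 0.293]
wrist_force: [-0.1, -0.2, -0.9]
finger_gap: 64.1
finger_force: 0.0
```

```bash
python3 -m inch '[{"gripper":0.6,"dx":0.03,"dy":0.02,"dz":0,"wx":0,"wy":0,"wz":0},{"gripper":0.6,"dx":0.06,"dy":0.04,"dz":0,"wx":0,"wy":0,"wz":0},{"gripper":0.6,"dx":0.09,"dy":0.06,"dz":0,"wx":0,"wy":0,"wz":0},{"gripper":0.6,"dx":0.12,"dy":0.08,"dz":0,"wx":0,"wy":0,"wz":0},{"gripper":0.6,"dx":0.14,"dy":0.095,"dz":0,"wx":0,"wy":0,"wz":0}]'
python3 -m inch '[{"gripper":0.6,"dx":0.03,"dy":0.02,"dz":-0.02,"wx":0,"wy":0,"wz":0},{"gripper":0.6,"dx":0.06,"dy":0.04,"dz":-0.05,"wx":0,"wy":0,"wz":0},{"gripper":0.6,"dx":0.09,"dy":0.06,"dz":-0.08,"wx":0,"wy":0,"wz":0},{"gripper":0.6,"dx":0.11,"dy":0.073,"dz":-0.1,"wx":0,"wy":0,"wz":0},{"gripper":0.6,"dx":0.116,"dy":0.079,"dz":-0.11,"wx":0,"wy":0,"wz":0}]'
python3 - <<'E'
from h import *
s=manip.read_state();print(s["eef_pos"],s["finger_gap"])
r=lambda a,f:cv2.resize(a,None,fx=f,fy=f,interpolation=cv2.INTER_CUBIC)
a=manip.camera("top");b=manip.camera("scene")
cv2.imwrite("pics/t2.png",np.hstack([r(a[120:220,300:400],4),r(b[80:180,250:350],4)]))
E
```

```text
clock: 1.03
eef_pos: [450.8, -327.7, 205.3]
eef_rot: [-3.141, -0.0, 0.294]
wrist_force: [-0.3, 0.5, -0.5]
finger_gap: 56.8
finger_force: 0.0
clock: 1.45
eef_pos: [566.1, -247.2, 91.1]
eef_rot: [-3.138, 0.003, 0.295]
wrist_force: [-0.8, 1.4, 0.7]
finger_gap: 56.3
finger_force: 0.0
[ 566.06856523 -247.24915229   91.05551472] 56.2917892262034
```

View pics/t2.png

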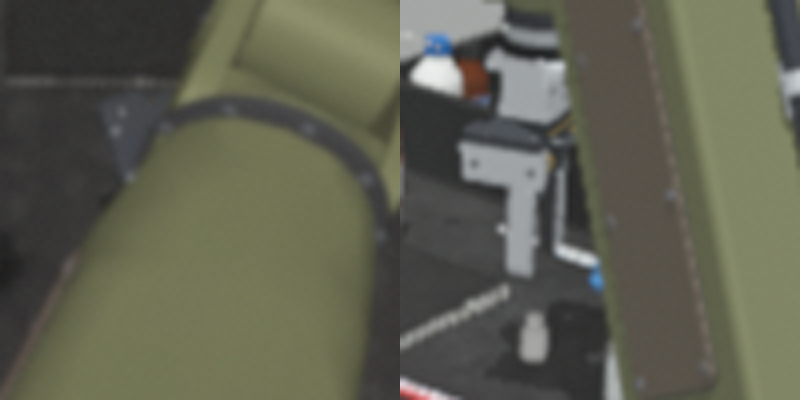

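The scene view shows the fingers above the weight (crop about 533,340). Next: descend, grip and lift.

```bash
python3 -m inch '[{"gripper":0.6,"dx":0.001,"dy":0,"dz":-0.02,"wx":0,"wy":0,"wz":0},{"gripper":0.6,"dx":0.001,"dy":0,"dz":-0.04,"wx":0,"wy":0,"wz":0},{"gripper":0.6,"dx":0.001,"dy":0,"dz":-0.06,"wx":0,"wy":0,"wz":0},{"gripper":0.6,"dx":0.001,"dy":0,"dz":-0.075,"wx":0,"wy":0,"wz":0},{"gripper":0.6,"dx":0.001,"dy":0,"dz":-0.082,"wx":0,"wy":0,"wz":0}]'
python3 -m inch '[{"gripper":0.6,"dx":0,"dy":0,"dz":0,"wx":0,"wy":0,"wz":0},{"gripper":0.4,"dx":0,"dy":0,"dz":0,"wx":0,"wy":0,"wz":0},{"gripper":0.2,"dx":0,"dy":0,"dz":0,"wx":0,"wy":0,"wz":0},{"gripper":0,"dx":0,"dy":0,"dz":0,"wx":0,"wy":0,"wz":0},{"gripper":0,"dx":0,"dy":0,"dz":0,"wx":0,"wy":0,"wz":0}]'
python3 -m inch '[{"gripper":0,"dx":0,"dy":0,"dz":0,"wx":0,"wy":0,"wz":0},{"gripper":0,"dx":0,"dy":0,"dz":0,"wx":0,"wy":0,"wz":0},{"gripper":0,"dx":0,"dy":0,"dz":0,"wx":0,"wy":0,"wz":0},{"gripper":0,"dx":0,"dy":0,"dz":0,"wx":0,"wy":0,"wz":0},{"gripper":0,"dx":0,"dy":0,"dz":0,"wx":0,"wy":0,"wz":0}]'
```

```text
clock: 1.97
eef_pos: [564.6, -251.7, 13.0]
eef_rot: [-3.141, 0.001, 0.292]
wrist_force: [-0.3, 0.4, 0.2]
finger_gap: 56.1
finger_force: 0.0
clock: 2.38
eef_pos: [566.1, -250.8, 14.4]
eef_rot: [3.141, -0.001, 0.293]
wrist_force: [-0.4, 0.6, -0.8]
finger_gap: 33.0
finger_force: 0.0
clock: 2.8
eef_pos: [565.9, -250.6, 13.8]
eef_rot: [3.141, -0.0, 0.293]
wrist_force: [-0.2, -0.2, 4.7]
finger_gap: 20.9
finger_force: 15.0
```

```bash
python3 -m inch '[{"gripper":0,"dx":0,"dy":0,"dz":0.01,"wx":0,"wy":0,"wz":0},{"gripper":0,"dx":0,"dy":0,"dz":0.03,"wx":0,"wy":0,"wz":0},{"gripper":0,"dx":0,"dy":0,"dz":0.06,"wx":0,"wy":0,"wz":0},{"gripper":0,"dx":0,"dy":0,"dz":0.085,"wx":0,"wy":0,"wz":0},{"gripper":0,"dx":0,"dy":0,"dz":0.096,"wx":0,"wy":0,"wz":0}]'
python3 -m inch '[{"gripper":0,"dx":-0.002,"dy":0.015,"dz":0,"wx":0,"wy":0,"wz":0},{"gripper":0,"dx":-0.006,"dy":0.045,"dz":0,"wx":0,"wy":0,"wz":0},{"gripper":0,"dx":-0.01,"dy":0.08,"dz":0,"wx":0,"wy":0,"wz":0},{"gripper":0,"dx":-0.014,"dy":0.115,"dz":0,"wx":0,"wy":0,"wz":0},{"gripper":0,"dx":-0.018,"dy":0.15,"dz":0,"wx":0,"wy":0,"wz":0}]'
python3 -m inch '[{"gripper":0,"dx":-0.004,"dy":0.03,"dz":0,"wx":0,"wy":0,"wz":0},{"gripper":0,"dx":-0.008,"dy":0.065,"dz":0,"wx":0,"wy":0,"wz":0},{"gripper":0,"dx":-0.012,"dy":0.095,"dz":0,"wx":0,"wy":0,"wz":0},{"gripper":0,"dx":-0.015,"dy":0.12,"dz":0,"wx":0,"wy":0,"wz":0},{"gripper":0,"dx":-0.017,"dy":0.133,"dz":0,"wx":0,"wy":0,"wz":0}]'
python3 -m inch '[{"gripper":0,"dx":0,"dy":0,"dz":-0.005,"wx":0,"wy":0,"wz":0},{"gripper":0,"dx":0,"dy":0,"dz":-0.015,"wx":0,"wy":0,"wz":0},{"gripper":0,"dx":0,"dy":0,"dz":-0.03,"wx":0,"wy":0,"wz":0},{"gripper":0,"dx":0,"dy":0,"dz":-0.035,"wx":0,"wy":0,"wz":0},{"gripper":0,"dx":0,"dy":0,"dz":-0.035,"wx":0,"wy":0,"wz":0}]'
python3 - <<'E'
from h import *
s=manip.read_state();print(s["eef_pos"],s["finger_gap"])
r=lambda a,f:cv2.resize(a,None,fx=f,fy=f,interpolation=cv2.INTER_CUBIC)
b=manip.camera("scene");cv2.imwrite("pics/s3.png",r(b[130:230,190:310],5))
E
```

```text
clock: 3.22
eef_pos: [566.7, -251.1, 113.4]
eef_rot: [3.139, -0.003, 0.293]
wrist_force: [-0.4, -0.2, -0.1]
finger_gap: 21.1
finger_force: 15.0
clock: 3.63
eef_pos: [546.9, -99.1, 108.9]
eef_rot: [-3.141, 0.001, 0.292]
wrist_force: [0.5, -0.4, -0.9]
finger_gap: 20.6
finger_force: 15.0
clock: 4.05
eef_pos: [530.0, 34.8, 109.1]
eef_rot: [-3.141, 0.001, 0.295]
wrist_force: [0.5, -0.3, -0.8]
finger_gap: 20.4
finger_force: 15.0
clock: 4.47
eef_pos: [529.9, 31.3, 72.5]
eef_rot: [-3.141, 0.003, 0.291]
wrist_force: [0.5, -0.3, -0.8]
finger_gap: 21.0
finger_force: 15.0
[529.92541797  31.26563962  72.49391259] 20.97489879551421
```

View pics/s3.png

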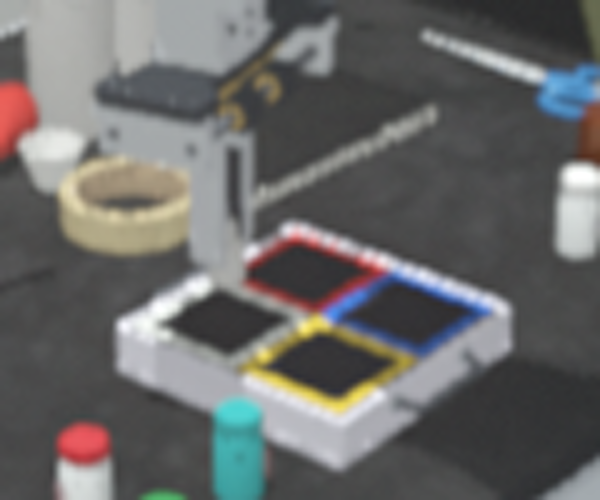

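```bash
python3 -m inch '[{"gripper":0,"dx":0,"dy":0,"dz":-0.012,"wx":0,"wy":0,"wz":0},{"gripper":0,"dx":0,"dy":0,"dz":-0.025,"wx":0,"wy":0,"wz":0},{"gripper":0,"dx":0,"dy":0,"dz":-0.036,"wx":0,"wy":0,"wz":0},{"gripper":0,"dx":0,"dy":0,"dz":-0.043,"wx":0,"wy":0,"wz":0},{"gripper":0,"dx":0,"dy":0,"dz":-0.047,"wx":0,"wy":0,"wz":0}]'
python3 -m inch '[{"gripper":0,"dx":0,"dy":0,"dz":0,"wx":0,"wy":0,"wz":0},{"gripper":0,"dx":0,"dy":0,"dz":0,"wx":0,"wy":0,"wz":0},{"gripper":0.3,"dx":0,"dy":0,"dz":0,"wx":0,"wy":0,"wz":0},{"gripper":0.4,"dx":0,"dy":0,"dz":0,"wx":0,"wy":0,"wz":0},{"gripper":0.5,"dx":0,"dy":0,"dz":0,"wx":0,"wy":0,"wz":0}]'
python3 -m inch '[{"gripper":0.5,"dx":0,"dy":0,"dz":0.01,"wx":0,"wy":0,"wz":0},{"gripper":0.5,"dx":0,"dy":0,"dz":0.03,"wx":0,"wy":0,"wz":0},{"gripper":0.5,"dx":0,"dy":0,"dz":0.06,"wx":0,"wy":0,"wz":0},{"gripper":0.5,"dx":0,"dy":0,"dz":0.09,"wx":0,"wy":0,"wz":0},{"gripper":0.6,"dx":0,"dy":0,"dz":0.12,"wx":0,"wy":0,"wz":0}]'
```

```text
clock: 4.93
eef_pos: [531.5, 32.3, 28.3]
eef_rot: [3.141, -0.001, 0.292]
wrist_force: [-11.6, 4.8, 35.4]
finger_gap: 20.8
finger_force: 24.2
clock: 5.35
eef_pos: [531.9, 33.1, 29.4]
eef_rot: [-3.141, -0.003, 0.293]
wrist_force: [-1.4, -12.9, 21.4]
finger_gap: 35.1
finger_force: 15.9
clock: 5.77
eef_pos: [530.7, 32.2, 149.3]
eef_rot: [3.141, -0.0, 0.293]
wrist_force: [-0.6, 0.2, -0.2]
finger_gap: 50.4
finger_force: 0.0
```

Forces showed on release, so I'll move on toward the blue vial and check the tray.

```bash
python3 -m inch '[{"gripper":0.6,"dx":0.005,"dy":0.02,"dz":0,"wx":0,"wy":0,"wz":0},{"gripper":0.6,"dx":0.013,"dy":0.055,"dz":0,"wx":0,"wy":0,"wz":0},{"gripper":0.6,"dx":0.022,"dy":0.09,"dz":0,"wx":0,"wy":0,"wz":0},{"gripper":0.6,"dx":0.03,"dy":0.125,"dz":0,"wx":0,"wy":0,"wz":0},{"gripper":0.6,"dx":0.038,"dy":0.155,"dz":0,"wx":0,"wy":0,"wz":0}]'
python3 -m inch '[{"gripper":0.6,"dx":0.005,"dy":0.03,"dz":0,"wx":0,"wy":0,"wz":0},{"gripper":0.6,"dx":0.009,"dy":0.05,"dz":0,"wx":0,"wy":0,"wz":0},{"gripper":0.6,"dx":0.01,"dy":0.06,"dz":0,"wx":0,"wy":0,"wz":0},{"gripper":0.6,"dx":0.01,"dy":0.061,"dz":0,"wx":0,"wy":0,"wz":0},{"gripper":0.6,"dx":0.01,"dy":0.061,"dz":0,"wx":0,"wy":0,"wz":0}]'
python3 - <<'E'
from h import *
r=lambda a,f:cv2.resize(a,None,fx=f,fy=f,interpolation=cv2.INTER_CUBIC)
b=manip.camera("scene");a=manip.camera("top")
cv2.imwrite("pics/s4.png",np.hstack([r(b[165:225,205:295],4.4),r(a[160:220,225:315],4.4)]))
E
```

```text
clock: 6.18
eef_pos: [569.1, 189.4, 148.1]
eef_rot: [-3.142, -0.001, 0.293]
wrist_force: [0.6, -0.1, 1.0]
finger_gap: 56.7
finger_force: 0.0
clock: 6.6
eef_pos: [578.7, 247.9, 147.5]
eef_rot: [3.141, 0.0, 0.293]
wrist_force: [-0.5, 0.4, 0.9]
finger_gap: 56.3
finger_force: 0.0
```

View pics/s4.png

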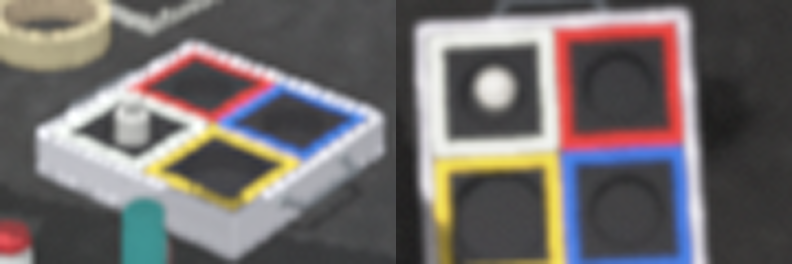

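The weight stands upright in the white pocket, centred at about (495,88) in the right-hand crop. The fingertips touched the foam at z≈28, so the foam top is about 28 mm up and I'll place a few mm higher. Next, the blue vial.

```bash
python3 -m inch '[{"gripper":0.6,"dx":0,"dy":0.001,"dz":-0.03,"wx":0,"wy":0,"wz":0},{"gripper":0.6,"dx":0,"dy":0.001,"dz":-0.06,"wx":0,"wy":0,"wz":0},{"gripper":0.6,"dx":0,"dy":0.001,"dz":-0.09,"wx":0,"wy":0,"wz":0},{"gripper":0.6,"dx":0,"dy":0.001,"dz":-0.11,"wx":0,"wy":0,"wz":0},{"gripper":0.6,"dx":0,"dy":0.001,"dz":-0.117,"wx":0,"wy":0,"wz":0}]'
python3 -m inch '[{"gripper":0.6,"dx":0,"dy":0,"dz":0,"wx":0,"wy":0,"wz":0},{"gripper":0.4,"dx":0,"dy":0,"dz":0,"wx":0,"wy":0,"wz":0},{"gripper":0.2,"dx":0,"dy":0,"dz":0,"wx":0,"wy":0,"wz":0},{"gripper":0.1,"dx":0,"dy":0,"dz":0,"wx":0,"wy":0,"wz":0},{"gripper":0.1,"dx":0,"dy":0,"dz":0,"wx":0,"wy":0,"wz":0}]' 10
python3 -m inch '[{"gripper":0,"dx":0,"dy":0,"dz":0,"wx":0,"wy":0,"wz":0},{"gripper":0,"dx":0,"dy":0,"dz":0,"wx":0,"wy":0,"wz":0},{"gripper":0,"dx":0,"dy":0,"dz":0,"wx":0,"wy":0,"wz":0},{"gripper":0,"dx":0,"dy":0,"dz":0,"wx":0,"wy":0,"wz":0},{"gripper":0,"dx":0,"dy":0,"dz":0.01,"wx":0,"wy":0,"wz":0}]'
```

```text
clock: 7.12
eef_pos: [577.4, 247.6, 27.3]
eef_rot: [3.141, 0.005, 0.291]
wrist_force: [-0.4, 0.5, 0.2]
finger_gap: 56.1
finger_force: 0.0
clock: 7.53
eef_pos: [579.3, 249.5, 31.7]
eef_rot: [-3.141, -0.002, 0.293]
wrist_force: [0.5, 0.1, -0.6]
finger_gap: 33.0
finger_force: 0.0
clock: 7.95
eef_pos: [577.9, 249.1, 39.1]
eef_rot: [3.141, 0.003, 0.293]
wrist_force: [-1.3, 0.1, -0.7]
finger_gap: 26.5
finger_force: 10.0
```

```bash
python3 -m inch '[{"gripper":0,"dx":0,"dy":0,"dz":0.015,"wx":0,"wy":0,"wz":0},{"gripper":0,"dx":0,"dy":0,"dz":0.04,"wx":0,"wy":0,"wz":0},{"gripper":0,"dx":0,"dy":0,"dz":0.07,"wx":0,"wy":0,"wz":0},{"gripper":0,"dx":0,"dy":0,"dz":0.09,"wx":0,"wy":0,"wz":0},{"gripper":0,"dx":0,"dy":0,"dz":0.1,"wx":0,"wy":0,"wz":0}]'
python3 -m inch '[{"gripper":0,"dx":-0.006,"dy":-0.015,"dz":0,"wx":0,"wy":0,"wz":0},{"gripper":0,"dx":-0.018,"dy":-0.045,"dz":0,"wx":0,"wy":0,"wz":0},{"gripper":0,"dx":-0.032,"dy":-0.08,"dz":0,"wx":0,"wy":0,"wz":0},{"gripper":0,"dx":-0.046,"dy":-0.115,"dz":0,"wx":0,"wy":0,"wz":0},{"gripper":0,"dx":-0.06,"dy":-0.15,"dz":0,"wx":0,"wy":0,"wz":0}]'
python3 -m inch '[{"gripper":0,"dx":-0.014,"dy":-0.035,"dz":0,"wx":0,"wy":0,"wz":0},{"gripper":0,"dx":-0.028,"dy":-0.07,"dz":0,"wx":0,"wy":0,"wz":0},{"gripper":0,"dx":-0.042,"dy":-0.105,"dz":0,"wx":0,"wy":0,"wz":0},{"gripper":0,"dx":-0.056,"dy":-0.138,"dz":0,"wx":0,"wy":0,"wz":0},{"gripper":0,"dx":-0.063,"dy":-0.153,"dz":0,"wx":0,"wy":0,"wz":0}]'
python3 -m inch '[{"gripper":0,"dx":0,"dy":0,"dz":-0.01,"wx":0,"wy":0,"wz":0},{"gripper":0,"dx":0,"dy":0,"dz":-0.025,"wx":0,"wy":0,"wz":0},{"gripper":0,"dx":0,"dy":0,"dz":-0.045,"wx":0,"wy":0,"wz":0},{"gripper":0,"dx":0,"dy":0,"dz":-0.06,"wx":0,"wy":0,"wz":0},{"gripper":0,"dx":0,"dy":0,"dz":-0.07,"wx":0,"wy":0,"wz":0}]'
python3 - <<'E'
from h import *
r=lambda a,f:cv2.resize(a,None,fx=f,fy=f,interpolation=cv2.INTER_CUBIC)
b=manip.camera("scene")
cv2.imwrite("pics/s5.png",r(b[140:230,205:315],5))
print(manip.read_state()["eef_pos"],blobs("scene",b,lambda h,s,v:(s<40)&(v>130),(205,165,255,205)))
E
```

```text
clock: 8.37
eef_pos: [579.5, 249.7, 144.0]
eef_rot: [-3.141, -0.004, 0.293]
wrist_force: [-0.2, 0.9, 0.0]
finger_gap: 26.8
finger_force: 10.0
clock: 8.78
eef_pos: [517.3, 98.1, 139.8]
eef_rot: [-3.141, 0.001, 0.293]
wrist_force: [1.6, -1.0, 0.5]
finger_gap: 27.4
finger_force: 10.0
clock: 9.2
eef_pos: [454.0, -56.2, 140.1]
eef_rot: [-3.141, 0.001, 0.291]
wrist_force: [0.7, 0.3, 0.1]
finger_gap: 26.8
finger_force: 10.0
clock: 9.62
eef_pos: [455.0, -52.9, 68.4]
eef_rot: [-3.14, 0.002, 0.293]
wrist_force: [0.3, -0.2, -0.7]
finger_gap: 26.7
finger_force: 10.0
[454.41934398 -52.83177866  67.28487971] [(66, np.int64(230), np.int64(165), np.int64(23), np.int64(8), np.float64(239.1), np.float64(168.3)), (510, np.int64(213), np.int64(174), np.int64(42), np.int64(31), np.float64(230.3), np.float64(193.5))]
```

View pics/s5.png

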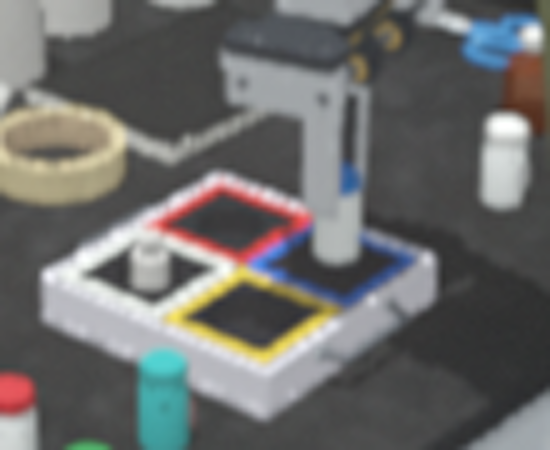

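```bash
python3 -m inch '[{"gripper":0,"dx":0,"dy":0,"dz":-0.008,"wx":0,"wy":0,"wz":0},{"gripper":0,"dx":0,"dy":0,"dz":-0.016,"wx":0,"wy":0,"wz":0},{"gripper":0,"dx":0,"dy":0,"dz":-0.024,"wx":0,"wy":0,"wz":0},{"gripper":0,"dx":0,"dy":0,"dz":-0.028,"wx":0,"wy":0,"wz":0},{"gripper":0,"dx":0,"dy":0,"dz":-0.03,"wx":0,"wy":0,"wz":0}]'
python3 -m inch '[{"gripper":0,"dx":0,"dy":0,"dz":0,"wx":0,"wy":0,"wz":0},{"gripper":0,"dx":0,"dy":0,"dz":-0.001,"wx":0,"wy":0,"wz":0},{"gripper":0,"dx":0,"dy":0,"dz":-0.002,"wx":0,"wy":0,"wz":0},{"gripper":0,"dx":0,"dy":0,"dz":-0.002,"wx":0,"wy":0,"wz":0},{"gripper":0,"dx":0,"dy":0,"dz":-0.002,"wx":0,"wy":0,"wz":0}]'
```

```text
clock: 10.08
eef_pos: [455.8, -53.4, 40.3]
eef_rot: [-3.141, -0.0, 0.293]
wrist_force: [-2.5, 4.3, 14.1]
finger_gap: 26.8
finger_force: 10.0
clock: 10.5
eef_pos: [456.3, -53.5, 39.2]
eef_rot: [3.141, -0.001, 0.293]
wrist_force: [-2.1, 3.8, 8.5]
finger_gap: 26.8
finger_force: 10.0
```

The floor was reached with contact, so I release and lift, then move to the red vial.

```bash
python3 -m inch '[{"gripper":0.3,"dx":0,"dy":0,"dz":0,"wx":0,"wy":0,"wz":0},{"gripper":0.4,"dx":0,"dy":0,"dz":0,"wx":0,"wy":0,"wz":0},{"gripper":0.5,"dx":0,"dy":0,"dz":0,"wx":0,"wy":0,"wz":0},{"gripper":0.5,"dx":0,"dy":0,"dz":0,"wx":0,"wy":0,"wz":0},{"gripper":0.5,"dx":0,"dy":0,"dz":0,"wx":0,"wy":0,"wz":0}]'
python3 -m inch '[{"gripper":0.5,"dx":0,"dy":0,"dz":0.01,"wx":0,"wy":0,"wz":0},{"gripper":0.5,"dx":0,"dy":0,"dz":0.03,"wx":0,"wy":0,"wz":0},{"gripper":0.5,"dx":0,"dy":0,"dz":0.06,"wx":0,"wy":0,"wz":0},{"gripper":0.5,"dx":0,"dy":0,"dz":0.09,"wx":0,"wy":0,"wz":0},{"gripper":0.6,"dx":0,"dy":0,"dz":0.11,"wx":0,"wy":0,"wz":0}]'
python3 -m inch '[{"gripper":0.6,"dx":0.001,"dy":0.025,"dz":0,"wx":0,"wy":0,"wz":0},{"gripper":0.6,"dx":0.003,"dy":0.06,"dz":0,"wx":0,"wy":0,"wz":0},{"gripper":0.6,"dx":0.005,"dy":0.095,"dz":0,"wx":0,"wy":0,"wz":0},{"gripper":0.6,"dx":0.006,"dy":0.125,"dz":0,"wx":0,"wy":0,"wz":0},{"gripper":0.6,"dx":0.007,"dy":0.155,"dz":0,"wx":0,"wy":0,"wz":0}]'
python3 -m inch '[{"gripper":0.6,"dx":0.001,"dy":0.03,"dz":0,"wx":0,"wy":0,"wz":0},{"gripper":0.6,"dx":0.003,"dy":0.06,"dz":0,"wx":0,"wy":0,"wz":0},{"gripper":0.6,"dx":0.005,"dy":0.09,"dz":0,"wx":0,"wy":0,"wz":0},{"gripper":0.6,"dx":0.005,"dy":0.104,"dz":0,"wx":0,"wy":0,"wz":0},{"gripper":0.6,"dx":0.005,"dy":0.104,"dz":0,"wx":0,"wy":0,"wz":0}]'
python3 -m inch '[{"gripper":0.6,"dx":0,"dy":0,"dz":-0.03,"wx":0,"wy":0,"wz":0},{"gripper":0.6,"dx":0,"dy":0,"dz":-0.06,"wx":0,"wy":0,"wz":0},{"gripper":0.6,"dx":0,"dy":0,"dz":-0.09,"wx":0,"wy":0,"wz":0},{"gripper":0.6,"dx":0,"dy":0,"dz":-0.11,"wx":0,"wy":0,"wz":0},{"gripper":0.6,"dx":0,"dy":0,"dz":-0.118,"wx":0,"wy":0,"wz":0}]'
python3 -m inch '[{"gripper":0.6,"dx":0,"dy":0,"dz":0,"wx":0,"wy":0,"wz":0},{"gripper":0.4,"dx":0,"dy":0,"dz":0,"wx":0,"wy":0,"wz":0},{"gripper":0.2,"dx":0,"dy":0,"dz":0,"wx":0,"wy":0,"wz":0},{"gripper":0.1,"dx":0,"dy":0,"dz":0,"wx":0,"wy":0,"wz":0},{"gripper":0.1,"dx":0,"dy":0,"dz":0,"wx":0,"wy":0,"wz":0}]' 10
python3 -m inch '[{"gripper":0,"dx":0,"dy":0,"dz":0,"wx":0,"wy":0,"wz":0},{"gripper":0,"dx":0,"dy":0,"dz":0,"wx":0,"wy":0,"wz":0},{"gripper":0,"dx":0,"dy":0,"dz":0,"wx":0,"wy":0,"wz":0},{"gripper":0,"dx":0,"dy":0,"dz":0,"wx":0,"wy":0,"wz":0},{"gripper":0,"dx":0,"dy":0,"dz":0.01,"wx":0,"wy":0,"wz":0}]'
```

```text
clock: 10.92
eef_pos: [455.7, -53.6, 38.4]
eef_rot: [-3.142, 0.0, 0.293]
wrist_force: [-0.3, 0.0, 0.3]
finger_gap: 46.4
finger_force: 0.0
clock: 11.33
eef_pos: [456.2, -53.7, 151.8]
eef_rot: [3.14, -0.002, 0.293]
wrist_force: [0.1, 0.0, 0.7]
finger_gap: 50.8
finger_force: 0.0
clock: 11.75
eef_pos: [462.6, 103.0, 149.4]
eef_rot: [3.141, -0.001, 0.293]
wrist_force: [-0.3, 0.3, -0.1]
finger_gap: 56.1
finger_force: 0.0
clock: 12.17
eef_pos: [467.5, 207.7, 149.0]
eef_rot: [-3.141, -0.0, 0.296]
wrist_force: [0.2, -0.2, -0.6]
finger_gap: 56.2
finger_force: 0.0
clock: 12.58
eef_pos: [466.5, 204.2, 28.3]
eef_rot: [3.141, 0.004, 0.292]
wrist_force: [-0.3, 0.1, -0.2]
finger_gap: 56.5
finger_force: 0.0
clock: 13.0
eef_pos: [468.3, 205.5, 31.5]
eef_rot: [-3.142, -0.002, 0.293]
wrist_force: [0.3, 0.3, 0.1]
finger_gap: 33.3
finger_force: 0.0
clock: 13.42
eef_pos: [466.9, 205.2, 39.5]
eef_rot: [3.141, 0.002, 0.293]
wrist_force: [-0.7, 0.0, -1.2]
finger_gap: 26.4
finger_force: 10.0
```

```bash
python3 -m inch '[{"gripper":0,"dx":0,"dy":0,"dz":0.015,"wx":0,"wy":0,"wz":0},{"gripper":0,"dx":0,"dy":0,"dz":0.04,"wx":0,"wy":0,"wz":0},{"gripper":0,"dx":0,"dy":0,"dz":0.07,"wx":0,"wy":0,"wz":0},{"gripper":0,"dx":0,"dy":0,"dz":0.09,"wx":0,"wy":0,"wz":0},{"gripper":0,"dx":0,"dy":0,"dz":0.1,"wx":0,"wy":0,"wz":0}]'
python3 -m inch '[{"gripper":0,"dx":0.004,"dy":-0.015,"dz":0,"wx":0,"wy":0,"wz":0},{"gripper":0,"dx":0.012,"dy":-0.04,"dz":0,"wx":0,"wy":0,"wz":0},{"gripper":0,"dx":0.02,"dy":-0.07,"dz":0,"wx":0,"wy":0,"wz":0},{"gripper":0,"dx":0.028,"dy":-0.1,"dz":0,"wx":0,"wy":0,"wz":0},{"gripper":0,"dx":0.036,"dy":-0.13,"dz":0,"wx":0,"wy":0,"wz":0}]'
python3 -m inch '[{"gripper":0,"dx":0.008,"dy":-0.03,"dz":0,"wx":0,"wy":0,"wz":0},{"gripper":0,"dx":0.016,"dy":-0.06,"dz":0,"wx":0,"wy":0,"wz":0},{"gripper":0,"dx":0.024,"dy":-0.09,"dz":0,"wx":0,"wy":0,"wz":0},{"gripper":0,"dx":0.03,"dy":-0.115,"dz":0,"wx":0,"wy":0,"wz":0},{"gripper":0,"dx":0.032,"dy":-0.123,"dz":0,"wx":0,"wy":0,"wz":0}]'
python3 -m inch '[{"gripper":0,"dx":0,"dy":0,"dz":-0.01,"wx":0,"wy":0,"wz":0},{"gripper":0,"dx":0,"dy":0,"dz":-0.025,"wx":0,"wy":0,"wz":0},{"gripper":0,"dx":0,"dy":0,"dz":-0.045,"wx":0,"wy":0,"wz":0},{"gripper":0,"dx":0,"dy":0,"dz":-0.06,"wx":0,"wy":0,"wz":0},{"gripper":0,"dx":0,"dy":0,"dz":-0.07,"wx":0,"wy":0,"wz":0}]'
python3 - <<'E'
from h import *
r=lambda a,f:cv2.resize(a,None,fx=f,fy=f,interpolation=cv2.INTER_CUBIC)
b=manip.camera("scene")
cv2.imwrite("pics/s6.png",r(b[140:230,205:315],5))
print(manip.read_state()["eef_pos"])
E
```

```text
clock: 13.83
eef_pos: [468.5, 205.7, 143.7]
eef_rot: [-3.141, -0.004, 0.293]
wrist_force: [0.6, -0.9, 0.0]
finger_gap: 26.6
finger_force: 10.0
clock: 14.25
eef_pos: [503.5, 74.1, 140.1]
eef_rot: [-3.141, 0.001, 0.293]
wrist_force: [0.6, 0.3, -0.2]
finger_gap: 26.4
finger_force: 10.0
clock: 14.67
eef_pos: [535.8, -50.5, 140.0]
eef_rot: [-3.142, 0.001, 0.29]
wrist_force: [-0.3, 0.3, 0.2]
finger_gap: 26.5
finger_force: 10.0
clock: 15.08
eef_pos: [534.5, -46.0, 68.1]
eef_rot: [-3.14, 0.002, 0.294]
wrist_force: [-0.0, -0.9, -0.6]
finger_gap: 27.0
finger_force: 10.0
[534.04050913 -46.0763748   66.9649689 ]
```

View pics/s6.png

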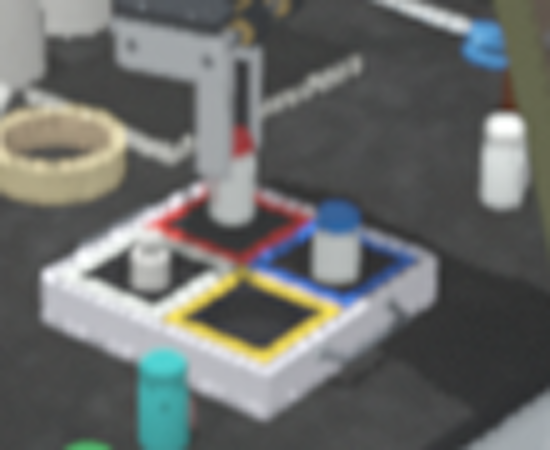

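The blue vial stands centred at (335,245). The red vial is over its pocket.

```bash
python3 -m inch '[{"gripper":0,"dx":0,"dy":0,"dz":-0.008,"wx":0,"wy":0,"wz":0},{"gripper":0,"dx":0,"dy":0,"dz":-0.016,"wx":0,"wy":0,"wz":0},{"gripper":0,"dx":0,"dy":0,"dz":-0.024,"wx":0,"wy":0,"wz":0},{"gripper":0,"dx":0,"dy":0,"dz":-0.028,"wx":0,"wy":0,"wz":0},{"gripper":0,"dx":0,"dy":0,"dz":-0.03,"wx":0,"wy":0,"wz":0}]'
python3 -m inch '[{"gripper":0,"dx":0,"dy":0,"dz":0,"wx":0,"wy":0,"wz":0},{"gripper":0,"dx":0,"dy":0,"dz":-0.001,"wx":0,"wy":0,"wz":0},{"gripper":0,"dx":0,"dy":0,"dz":-0.002,"wx":0,"wy":0,"wz":0},{"gripper":0,"dx":0,"dy":0,"dz":-0.002,"wx":0,"wy":0,"wz":0},{"gripper":0,"dx":0,"dy":0,"dz":-0.002,"wx":0,"wy":0,"wz":0}]'
python3 -m inch '[{"gripper":0.3,"dx":0,"dy":0,"dz":0,"wx":0,"wy":0,"wz":0},{"gripper":0.4,"dx":0,"dy":0,"dz":0,"wx":0,"wy":0,"wz":0},{"gripper":0.5,"dx":0,"dy":0,"dz":0,"wx":0,"wy":0,"wz":0},{"gripper":0.5,"dx":0,"dy":0,"dz":0,"wx":0,"wy":0,"wz":0},{"gripper":0.5,"dx":0,"dy":0,"dz":0,"wx":0,"wy":0,"wz":0}]'
python3 -m inch '[{"gripper":0.5,"dx":0,"dy":0,"dz":0.01,"wx":0,"wy":0,"wz":0},{"gripper":0.5,"dx":0,"dy":0,"dz":0.03,"wx":0,"wy":0,"wz":0},{"gripper":0.5,"dx":0,"dy":0,"dz":0.06,"wx":0,"wy":0,"wz":0},{"gripper":0.5,"dx":0,"dy":0,"dz":0.09,"wx":0,"wy":0,"wz":0},{"gripper":0.6,"dx":0,"dy":0,"dz":0.11,"wx":0,"wy":0,"wz":0}]'
python3 -m inch '[{"gripper":0.8,"dx":-0.002,"dy":-0.02,"dz":0,"wx":0,"wy":0,"wz":0},{"gripper":0.8,"dx":-0.004,"dy":-0.05,"dz":0,"wx":0,"wy":0,"wz":0},{"gripper":0.8,"dx":-0.007,"dy":-0.085,"dz":0,"wx":0,"wy":0,"wz":0},{"gripper":0.8,"dx":-0.01,"dy":-0.12,"dz":0,"wx":0,"wy":0,"wz":0},{"gripper":0.8,"dx":-0.012,"dy":-0.15,"dz":0,"wx":0,"wy":0,"wz":0}]'
python3 -m inch '[{"gripper":0.8,"dx":-0.002,"dy":-0.03,"dz":0,"wx":0,"wy":0,"wz":0},{"gripper":0.8,"dx":-0.005,"dy":-0.065,"dz":0,"wx":0,"wy":0,"wz":0},{"gripper":0.8,"dx":-0.008,"dy":-0.1,"dz":0,"wx":0,"wy":0,"wz":0},{"gripper":0.8,"dx":-0.011,"dy":-0.135,"dz":0,"wx":0,"wy":0,"wz":0},{"gripper":0.8,"dx":-0.012,"dy":-0.147,"dz":0,"wx":0,"wy":0,"wz":0}]'
python3 - <<'E'
from h import *
r=lambda a,f:cv2.resize(a,None,fx=f,fy=f,interpolation=cv2.INTER_CUBIC)
b=manip.camera("scene");a=manip.camera("top")
cv2.imwrite("pics/s7.png",np.hstack([r(b[140:230,205:305],4),r(a[150:240,220:320],4)]))
print(manip.read_state()["eef_pos"])
wh=lambda h,s,v:(s<40)&(v>150)
print(blobs("top",a,wh,(236,166,258,190)),blobs("scene",b,lambda h,s,v:(s<40)&(v>110),(228,180,242,200)))
print(blobs("top",a,lambda h,s,v:(h>98)&(h<122)&(s>110)&(v>70),(269,198,285,216)))
E
```

```text
clock: 15.55
eef_pos: [535.8, -47.3, 40.4]
eef_rot: [-3.141, -0.0, 0.293]
wrist_force: [-3.6, 3.1, 14.5]
finger_gap: 27.0
finger_force: 10.0
clock: 15.97
eef_pos: [536.3, -47.4, 39.4]
eef_rot: [3.141, -0.002, 0.293]
wrist_force: [-2.5, 2.5, 10.1]
finger_gap: 26.7
finger_force: 10.0
clock: 16.38
eef_pos: [535.7, -47.6, 38.3]
eef_rot: [-3.142, 0.0, 0.293]
wrist_force: [-0.1, 0.3, 0.3]
finger_gap: 46.7
finger_force: 0.0
clock: 16.8
eef_pos: [536.3, -47.7, 152.0]
eef_rot: [3.14, -0.003, 0.293]
wrist_force: [1.4, 0.8, 0.4]
finger_gap: 50.7
finger_force: 0.0
clock: 17.22
eef_pos: [523.3, -199.5, 149.4]
eef_rot: [3.141, -0.0, 0.293]
wrist_force: [0.2, -1.4, -0.1]
finger_gap: 75.0
finger_force: 0.0
clock: 17.63
eef_pos: [510.7, -348.5, 149.0]
eef_rot: [3.141, 0.0, 0.29]
wrist_force: [-0.5, 0.5, 0.4]
finger_gap: 75.5
finger_force: 0.0
[ 511.10813772 -346.32282856  148.66427477]
[(112, np.int64(236), np.int64(166), np.int64(22), np.int64(13), np.float64(246.9), np.float64(168.4)), (59, np.int64(243), np.int64(176), np.int64(9), np.int64(9), np.float64(246.9), np.float64(179.6))] [(159, np.int64(228), np.int64(180), np.int64(14), np.int64(20), np.float64(233.8), np.float64(189.7)), (8, np.int64(238), np.int64(197), np.int64(4), np.int64(3), np.float64(239.9), np.float64(198.4))]
[(96, np.int64(273), np.int64(200), np.int64(12), np.int64(11), np.float64(278.6), np.float64(205.2))]
```

View pics/s7.png

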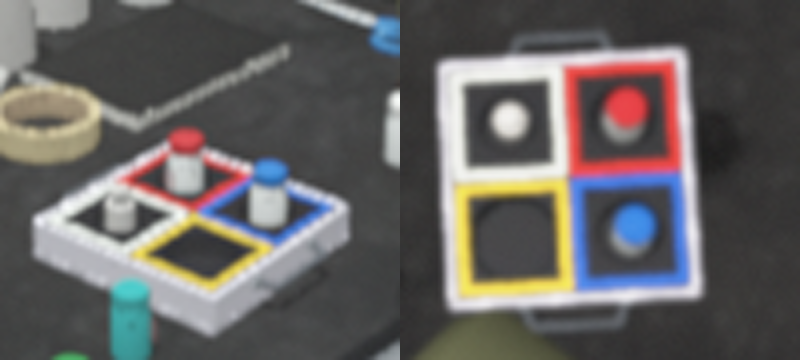

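All three stand upright in their pockets: weight (510,120), red (625,113) and blue (632,230). Next, the brown jar.

```bash
python3 -m inch '[{"gripper":0.8,"dx":0,"dy":0,"dz":-0.03,"wx":0,"wy":0,"wz":0},{"gripper":0.8,"dx":0,"dy":0,"dz":-0.06,"wx":0,"wy":0,"wz":0},{"gripper":0.8,"dx":0,"dy":0,"dz":-0.09,"wx":0,"wy":0,"wz":0},{"gripper":0.8,"dx":0,"dy":0,"dz":-0.107,"wx":0,"wy":0,"wz":0},{"gripper":0.8,"dx":0,"dy":0,"dz":-0.114,"wx":0,"wy":0,"wz":0}]'
python3 -m inch '[{"gripper":0.8,"dx":0,"dy":0,"dz":0,"wx":0,"wy":0,"wz":0},{"gripper":0.6,"dx":0,"dy":0,"dz":0,"wx":0,"wy":0,"wz":0},{"gripper":0.4,"dx":0,"dy":0,"dz":0,"wx":0,"wy":0,"wz":0},{"gripper":0.3,"dx":0,"dy":0,"dz":0,"wx":0,"wy":0,"wz":0},{"gripper":0.3,"dx":0,"dy":0,"dz":0,"wx":0,"wy":0,"wz":0}]' 15
python3 -m inch '[{"gripper":0.2,"dx":0,"dy":0,"dz":0,"wx":0,"wy":0,"wz":0},{"gripper":0.1,"dx":0,"dy":0,"dz":0,"wx":0,"wy":0,"wz":0},{"gripper":0.1,"dx":0,"dy":0,"dz":0,"wx":0,"wy":0,"wz":0},{"gripper":0.1,"dx":0,"dy":0,"dz":0,"wx":0,"wy":0,"wz":0},{"gripper":0.1,"dx":0,"dy":0,"dz":0.01,"wx":0,"wy":0,"wz":0}]'
```

```text
clock: 18.15
eef_pos: [511.1, -342.3, 32.0]
eef_rot: [-3.138, 0.002, 0.294]
wrist_force: [-0.1, -0.2, 0.1]
finger_gap: 75.0
finger_force: 0.0
clock: 18.57
eef_pos: [512.2, -344.8, 35.6]
eef_rot: [3.14, -0.001, 0.293]
wrist_force: [-0.2, 0.5, -0.2]
finger_gap: 51.7
finger_force: 0.0
clock: 18.98
eef_pos: [510.9, -344.0, 43.0]
eef_rot: [-3.139, 0.002, 0.293]
wrist_force: [-0.5, -0.4, -1.7]
finger_gap: 41.6
finger_force: 15.0
```

```bash
python3 -m inch '[{"gripper":0.1,"dx":0,"dy":0,"dz":0.015,"wx":0,"wy":0,"wz":0},{"gripper":0.1,"dx":0,"dy":0,"dz":0.045,"wx":0,"wy":0,"wz":0},{"gripper":0.1,"dx":0,"dy":0,"dz":0.08,"wx":0,"wy":0,"wz":0},{"gripper":0.1,"dx":0,"dy":0,"dz":0.11,"wx":0,"wy":0,"wz":0},{"gripper":0.1,"dx":0,"dy":0,"dz":0.12,"wx":0,"wy":0,"wz":0}]'
python3 -m inch '[{"gripper":0.1,"dx":-0.002,"dy":0.015,"dz":0,"wx":0,"wy":0,"wz":0},{"gripper":0.1,"dx":-0.006,"dy":0.04,"dz":0,"wx":0,"wy":0,"wz":0},{"gripper":0.1,"dx":-0.011,"dy":0.07,"dz":0,"wx":0,"wy":0,"wz":0},{"gripper":0.1,"dx":-0.016,"dy":0.1,"dz":0,"wx":0,"wy":0,"wz":0},{"gripper":0.1,"dx":-0.021,"dy":0.13,"dz":0,"wx":0,"wy":0,"wz":0}]'
python3 -m inch '[{"gripper":0.1,"dx":-0.004,"dy":0.026,"dz":0,"wx":0,"wy":0,"wz":0},{"gripper":0.1,"dx":-0.008,"dy":0.052,"dz":0,"wx":0,"wy":0,"wz":0},{"gripper":0.1,"dx":-0.012,"dy":0.078,"dz":0,"wx":0,"wy":0,"wz":0},{"gripper":0.1,"dx":-0.016,"dy":0.104,"dz":0,"wx":0,"wy":0,"wz":0},{"gripper":0.1,"dx":-0.021,"dy":0.13,"dz":0,"wx":0,"wy":0,"wz":0}]'
python3 -m inch '[{"gripper":0.1,"dx":-0.005,"dy":0.028,"dz":0,"wx":0,"wy":0,"wz":0},{"gripper":0.1,"dx":-0.01,"dy":0.056,"dz":0,"wx":0,"wy":0,"wz":0},{"gripper":0.1,"dx":-0.015,"dy":0.084,"dz":0,"wx":0,"wy":0,"wz":0},{"gripper":0.1,"dx":-0.018,"dy":0.103,"dz":0,"wx":0,"wy":0,"wz":0},{"gripper":0.1,"dx":-0.02,"dy":0.112,"dz":0,"wx":0,"wy":0,"wz":0}]'
python3 -m inch '[{"gripper":0.1,"dx":0,"dy":0,"dz":-0.01,"wx":0,"wy":0,"wz":0},{"gripper":0.1,"dx":0,"dy":0,"dz":-0.035,"wx":0,"wy":0,"wz":0},{"gripper":0.1,"dx":0,"dy":0,"dz":-0.06,"wx":0,"wy":0,"wz":0},{"gripper":0.1,"dx":0,"dy":0,"dz":-0.08,"wx":0,"wy":0,"wz":0},{"gripper":0.1,"dx":0,"dy":0,"dz":-0.09,"wx":0,"wy":0,"wz":0}]'
python3 - <<'E'
from h import *
r=lambda a,f:cv2.resize(a,None,fx=f,fy=f,interpolation=cv2.INTER_CUBIC)
b=manip.camera("scene")
cv2.imwrite("pics/s8.png",r(b[140:230,205:315],5))
print(manip.read_state()["eef_pos"])
E
```

```text
clock: 19.4
eef_pos: [512.8, -345.4, 169.8]
eef_rot: [3.136, -0.004, 0.293]
wrist_force: [0.5, -0.2, -0.4]
finger_gap: 42.1
finger_force: 15.0
clock: 19.82
eef_pos: [489.9, -213.3, 163.7]
eef_rot: [-3.141, 0.001, 0.292]
wrist_force: [1.0, 0.5, -1.4]
finger_gap: 41.4
finger_force: 15.0
clock: 20.23
eef_pos: [469.1, -83.4, 163.9]
eef_rot: [-3.141, 0.001, 0.293]
wrist_force: [1.0, 0.9, 0.0]
finger_gap: 41.5
finger_force: 15.0
clock: 20.65
eef_pos: [449.0, 29.2, 164.0]
eef_rot: [-3.141, 0.001, 0.294]
wrist_force: [1.1, -0.2, -1.2]
finger_gap: 42.0
finger_force: 15.0
clock: 21.07
eef_pos: [448.4, 26.3, 71.4]
eef_rot: [-3.141, 0.004, 0.292]
wrist_force: [-0.3, 0.6, -1.2]
finger_gap: 41.8
finger_force: 15.0
[448.1898058   26.45357194  70.87022683]
```

View pics/s8.png

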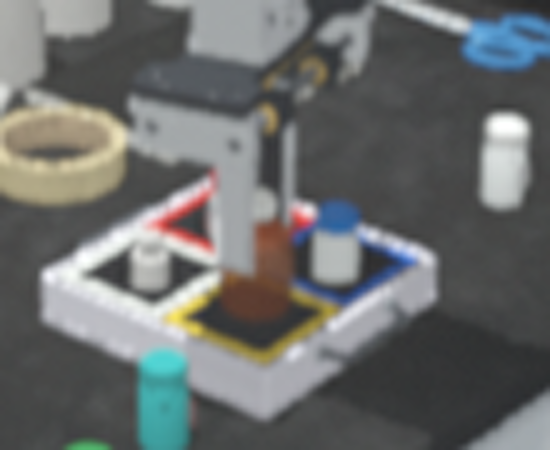

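The jar hangs over the yellow pocket. I lower to about 42 (commanded z is 74.4), then release and lift. Opening to 60 mm keeps the fingers clear of the blue vial.

```bash
python3 -m inch '[{"gripper":0.1,"dx":0,"dy":0,"dz":-0.008,"wx":0,"wy":0,"wz":0},{"gripper":0.1,"dx":0,"dy":0,"dz":-0.016,"wx":0,"wy":0,"wz":0},{"gripper":0.1,"dx":0,"dy":0,"dz":-0.024,"wx":0,"wy":0,"wz":0},{"gripper":0.1,"dx":0,"dy":0,"dz":-0.029,"wx":0,"wy":0,"wz":0},{"gripper":0.1,"dx":0,"dy":0,"dz":-0.03,"wx":0,"wy":0,"wz":0}]'
python3 -m inch '[{"gripper":0.1,"dx":0,"dy":0,"dz":0,"wx":0,"wy":0,"wz":0},{"gripper":0.1,"dx":0,"dy":0,"dz":-0.001,"wx":0,"wy":0,"wz":0},{"gripper":0.1,"dx":0,"dy":0,"dz":-0.002,"wx":0,"wy":0,"wz":0},{"gripper":0.1,"dx":0,"dy":0,"dz":-0.002,"wx":0,"wy":0,"wz":0},{"gripper":0.1,"dx":0,"dy":0,"dz":-0.002,"wx":0,"wy":0,"wz":0}]'
```

```text
clock: 21.53
eef_pos: [450.1, 27.5, 44.3]
eef_rot: [-3.141, -0.001, 0.293]
wrist_force: [-2.7, 1.2, 9.8]
finger_gap: 41.7
finger_force: 15.0
clock: 21.95
eef_pos: [450.6, 27.5, 43.6]
eef_rot: [3.141, -0.002, 0.293]
wrist_force: [-3.6, 1.4, 15.0]
finger_gap: 42.0
finger_force: 15.0
```

```bash
python3 -m inch '[{"gripper":0.5,"dx":0,"dy":0,"dz":0,"wx":0,"wy":0,"wz":0},{"gripper":0.55,"dx":0,"dy":0,"dz":0,"wx":0,"wy":0,"wz":0},{"gripper":0.6,"dx":0,"dy":0,"dz":0,"wx":0,"wy":0,"wz":0},{"gripper":0.63,"dx":0,"dy":0,"dz":0,"wx":0,"wy":0,"wz":0},{"gripper":0.63,"dx":0,"dy":0,"dz":0,"wx":0,"wy":0,"wz":0}]'
python3 -m inch '[{"gripper":0.63,"dx":0,"dy":0,"dz":0.01,"wx":0,"wy":0,"wz":0},{"gripper":0.63,"dx":0,"dy":0,"dz":0.03,"wx":0,"wy":0,"wz":0},{"gripper":0.63,"dx":0,"dy":0,"dz":0.06,"wx":0,"wy":0,"wz":0},{"gripper":0.63,"dx":0,"dy":0,"dz":0.09,"wx":0,"wy":0,"wz":0},{"gripper":0.63,"dx":0,"dy":0,"dz":0.12,"wx":0,"wy":0,"wz":0}]'
python3 -m inch '[{"gripper":0.63,"dx":0,"dy":0.025,"dz":0.01,"wx":0,"wy":0,"wz":0},{"gripper":0.63,"dx":0,"dy":0.055,"dz":0.02,"wx":0,"wy":0,"wz":0},{"gripper":0.63,"dx":0,"dy":0.09,"dz":0.03,"wx":0,"wy":0,"wz":0},{"gripper":0.63,"dx":0,"dy":0.12,"dz":0.04,"wx":0,"wy":0,"wz":0},{"gripper":0.63,"dx":0,"dy":0.15,"dz":0.05,"wx":0,"wy":0,"wz":0}]'
python3 -m inch '[{"gripper":0.63,"dx":0,"dy":0.03,"dz":0,"wx":0,"wy":0,"wz":0},{"gripper":0.63,"dx":0,"dy":0.055,"dz":0,"wx":0,"wy":0,"wz":0},{"gripper":0.63,"dx":0,"dy":0.08,"dz":0,"wx":0,"wy":0,"wz":0},{"gripper":0.63,"dx":0,"dy":0.09,"dz":0,"wx":0,"wy":0,"wz":0},{"gripper":0.63,"dx":0,"dy":0.09,"dz":0,"wx":0,"wy":0,"wz":0}]'
python3 - <<'E'
from h import *
r=lambda a,f:cv2.resize(a,None,fx=f,fy=f,interpolation=cv2.INTER_CUBIC)
b=manip.camera("scene");a=manip.camera("top")
cv2.imwrite("pics/s9.png",np.hstack([r(b[145:235,205:305],4),r(a[150:240,220:320],4)]))
# expected (top) centres of tops at base offset 3.5
for k,p,z in(("white",(530,32.9),54),("red",(535.3,-47.5),63),("blue",(455.2,-53.2),63),("yel",(449.8,27.2),80)):
    print(k,proj("top",(*p,z)).round(1),proj("scene",(*p,z)).round(1))
T=lambda f,roi:blobs("top",a,f,roi)
wh=lambda h,s,v:(s<45)&(v>150)
print("w",T(wh,(238,172,256,188)),"y",T(wh,(238,198,258,218)))
print("r",T(lambda h,s,v:((h<8)|(h>172))&(s>120)&(v>80),(267,170,284,187)),"b",T(lambda h,s,v:(h>98)&(h<122)&(s>110)&(v>70),(269,199,285,215)))
print("plain/jar",T(wh,(335,195,360,215)),T(wh,(105,180,140,205)))
E
```

```text
clock: 22.37
eef_pos: [449.7, 27.4, 42.3]
eef_rot: [-3.142, 0.0, 0.293]
wrist_force: [-0.4, 0.0, -0.8]
finger_gap: 58.9
finger_force: 0.0
clock: 22.78
eef_pos: [449.4, 27.4, 164.5]
eef_rot: [3.142, -0.0, 0.293]
wrist_force: [-0.5, 0.4, -0.3]
finger_gap: 59.2
finger_force: 0.0
clock: 23.2
eef_pos: [449.3, 178.9, 213.9]
eef_rot: [-3.142, -0.001, 0.293]
wrist_force: [-0.1, -0.8, 0.5]
finger_gap: 59.2
finger_force: 0.0
clock: 23.62
eef_pos: [449.4, 268.7, 212.7]
eef_rot: [-3.142, 0.0, 0.295]
wrist_force: [0.5, -1.0, 0.3]
finger_gap: 59.3
finger_force: 0.0
white [246.  178.4] [234.2 186.8]
red [275.6 176.1] [250.8 174.6]
blue [277.6 205.4] [271.7 182.4]
yel [247.2 206.2] [255.5 187.6]
w [(58, np.int64(243), np.int64(176), np.int64(9), np.int64(8), np.float64(246.9), np.float64(179.5))] y [(70, np.int64(243), np.int64(202), np.int64(10), np.int64(9), np.float64(247.6), np.float64(205.9))]
r [(93, np.int64(271), np.int64(171), np.int64(12), np.int64(11), np.float64(276.5), np.float64(175.9))] b [(97, np.int64(273), np.int64(200), np.int64(12), np.int64(11), np.float64(278.6), np.float64(205.1))]
plain/jar [(108, np.int64(339), np.int64(200), np.int64(13), np.int64(11), np.float64(345.1), np.float64(205.6))] []
```

View pics/s9.png

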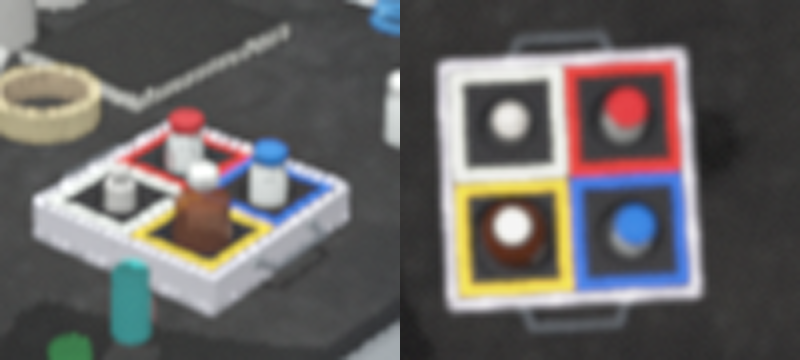

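All four stand upright, within about 1 px (~3 mm) of the predicted positions. The plain vial's blob is unchanged. I'm handing the job in.

```bash
python3 -c "
from cell import manip
print(manip.sign_off())"
```

```text
the job is handed in; nothing more can be done
None
```

I packed all four things upright in their own pockets and handed the job in at about 24 s. No verdict came back; the last pictures show each within about 3 mm of where it should be, the plain vial is unmoved, and the white jar was hidden by the arm but never approached.

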